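Find the full tin of sugar discs by its weight

TASK

Three identical closed tins of sugar discs stand on the confectioner's bench; one is full and the other two are only part filled, which can be told only by hefting them. Find the full one by feel: stand the two lighter tins upright inside the yellow top-up tray (set down, not dropped), and finish with the full, heaviest tin held up in the gripper, upright and still, at least 15 cm clear of the bench. Keep the tins upright throughout, and leave everything else where it lies.

Things in the scene. Friction and masses are not known exactly. Their poses are not given: they have to be found in the camera images.
- tin_a_mid (a point): one of three identical closed square tins, blue with a brass-coloured slip lid: 62 by 62 mm (63 over the lid, the top 19 mm), 104 mm tall, standing on the bench. The point is at its centre, 52 mm above its foot; z is the tin's up axis, x and y are square to its sides. With its loose contents (a roll of sugar discs, free to shift 2 mm) the full tin weighs 500 to 580 g, the two part-filled ones 230 to 330 g; any of the three may be the full one
- tin_a: the same tin as tin_a_mid, origin at the centre of its underside
- tin_b_mid (a point): one of three identical closed square tins, blue with a brass-coloured slip lid: 62 by 62 mm (63 over the lid, the top 19 mm), 104 mm tall, standing on the bench. The point is at its centre, 52 mm above its foot; z is the tin's up axis, x and y are square to its sides. With its loose contents (a roll of sugar discs, free to shift 2 mm) the full tin weighs 500 to 580 g, the two part-filled ones 230 to 330 g; any of the three may be the full one
- tin_b: the same tin as tin_b_mid, origin at the centre of its underside
- tin_c_mid (a point): one of three identical closed square tins, blue with a brass-coloured slip lid: 62 by 62 mm (63 over the lid, the top 19 mm), 104 mm tall, standing on the bench. The point is at its centre, 52 mm above its foot; z is the tin's up axis, x and y are square to its sides. With its loose contents (a roll of sugar discs, free to shift 2 mm) the full tin weighs 500 to 580 g, the two part-filled ones 230 to 330 g; any of the three may be the full one
- tin_c: the same tin as tin_c_mid, origin at the centre of its underside
- tray: yellow top-up tray, fixed to the bench, 300 mm along its x by 200 mm along its y (310 by 210 over the lip), rim 22 mm high, walls and floor 4 mm thick; origin at the centre of its underside, so its floor is 4 mm above the bench
- colour_bottle: bystander, loose: red squeeze bottle with a white cap, 44 mm across, 115 mm tall; origin at its underside
- pearl_jar: bystander, loose: glass jar with a black lid, 60 mm across, 75 mm tall; origin at its underside
- bowl: bystander, loose: small metal bowl, 104 mm across, 45 mm high; origin at its underside
- palette_knife: bystander, loose: flat steel palette knife with a black handle, lying, 315 mm long, 21 mm high; the blade points along its x; origin at its underside
- scraper: bystander, loose: steel bench scraper with a white handle, lying, 125 mm wide, 19 mm high; origin at its underside
- pastry_brush: bystander, loose: pastry brush, lying, about 190 mm long along its x; origin at its underside
- praline_mould: bystander, loose: clear rigid chocolate mould, 275 by 135 by 22 mm, lying flat; origin at its underside
There are look-alikes about, which are no part of the job. Leave any turquoise look-alike of the tin_c alone. Leave any purple look-alike of the tin_b alone.

How it is judged:
By the outcome, as a careful person would: the job done as asked, in the order asked, and still so for the second after the job is handed in, while the arm keeps its last pose, push and grip.
It also fails if it takes over 72 s, if anything falls off the work surface, if the arm or the gripper's body presses on something with over 40 N, if the wrist force passes 120 N, or if a joint passes its speed limit or range.

ROBOT

A 6-joint arm with a two-finger parallel gripper is mounted at the origin on the work surface. World frame = base frame: x ahead of the robot, y to its left, z up, the work surface at z = 0. Lengths are in mm, angles in rad, forces in N, time in s.
With the tool pointing down it reaches from about 350 to 775 mm from the base axis. Payload 7.3 kg.
Tool frame: the origin (TCP) lies on the centre line of the jaws, within the pads' length; the fingertips stand 22 mm ahead of it and the grasp point (between the pads) lies 3 mm ahead of it; z points along the fingers, y is the direction in which the jaws open and shut (so a half turn about z gives the same grasp; the last joint's range is limited). The gripper opens to 92 mm and grips with 3 to 60 N. Pads are 19 mm wide; open, the fingers measure 130 mm over their backs; the gripper's body (75 mm by 190 mm) begins 47 mm behind the grasp point.
Start: joints at [-1.407, 0.342, 1.524, -0, 1.275, -0.146], TCP at [160.078, -500.018, 248.741] pointing down, gripper open.
Joint ranges: [-2.53, 2.53], [-0.77, 2.02], [0.04, 2.7], [-1, 4.14], [0.28, 2.66], [-3.11, 3.11]. Speed limits (rad/s): [2.57, 2.57, 3.14, 3.14, 3.14, 3.14].

INTERFACE

Orientations are given as [roll, pitch, yaw] about the fixed x, y, z axes, in that order (R = Rz(yaw) Ry(pitch) Rx(roll)).
In Python, from plant import get_obs, capture, close_job gives the robot as it stands.
- The arm moves only by the tool carry_out, never from a script. Its arguments are lists of equal length, an entry for each row: "xyz": the shift along the tool's x, y, z scaled (see below), a list of three; "dr": the turn, a rotation vector about the tool's x, y, z scaled (see below), a list of three. A call has 1 to 8 rows; each row shifts and turns the commanded pose from where the row before left it, along the tool's axes as they then stand; what a row does not reach is not made up. The controller multiplies each number of a shift by 0.06 m and each number of a turn by 8 degrees. A row lasts 1/8 s, in which the tool goes at most 62.5 mm and 10.7 degrees, less where a joint would pass 70% of its speed; a pose out of reach is approached as far as the arm can. A call with a number of a shift or a turn outside -1 to 1 is refused whole. A call with a gripper value outside its range is refused whole. "gripper" is the gripper's target within -1 to 1 (fully open at 1, half-way at 0, shut at -1), set as the call begins (left out, the last holds). The fingers move at their own pace and stop on an object; the grip force is fixed at half the most. Time passes only in rows, so rows that do not move let the fingers close. It gives the time, the measured TCP pose, the force and the opening at its end, in the units of the state.
- get_obs(): the state, without advancing time (a new reading comes with each control period).
- capture(name): name is "scene" or "top" or "wrist"; returns a dict with "image" (384x512x3 uint8, blue, green, red), "fx", "fy", "cx", "cy" (pixels), "pose" (4x4, takes a point from camera to world coordinates). Camera axes: x right, y up, looking along -z (the intrinsics and any distortion apply to the point x, -y, -z); pixel columns grow to the right and rows downward; lengths in mm; the calibration is good to about 2 mm. A picture is of the moment at which its call begins. There is no depth.
- close_job(): hands the job in, once; it reports no verdict.
The state is a dict: "time": time; "joint_positions": joint angles; "dq": joint speeds; "tau": joint torques, N m; "tool_pos": TCP position; "tcp_rot": TCP orientation; "contact_force": force on the tool from outside, world axes, zero at the start; "moment": the same for the moment, N m; "grip_width": finger opening in mm.
Only numpy, scipy, OpenCV 4.12 (cv2) and the standard library are available. Lean on these libraries where they do the work, as an engineer would, in place of code of your own. Each camera call takes 0.05 s, during which the arm holds its last target.

## Working session

There is one attempt and no reset: what is moved stays moved. The work goes in short steps, Python scripts to look and compute and a tool call to move; the robot and the scene stay as the last step left them, time stands still between calls to the robot, and variables do not carry over. Pictures are saved under pics/ and viewed, and the job is handed in when it is done.

Besides the shell and the picture viewer there is one more tool, called after "Request:" as a command line: name --argument value ..., lists and objects as JSON in quotes. carry_out: Moves the arm, as the interface text tells. Shifts and turns lie within -1 to 1; 1 stands for 0.06 m of shift or 8 degrees of turn. Its arguments: {"type":"object","properties":{"xyz":{"type":"array"},"dr":{"type":"array"},"gripper":{"type":"number"}},"required":["xyz","dr"]}

```bash
mkdir -p pics; ls
python3 - <<'E'
from plant import get_obs, capture
import cv2
print(get_obs())
for n in ("scene","top","wrist"):
    c=capture(n); cv2.imwrite(f"pics/{n}0.png",c["image"]); print(n,[c[k] for k in c if k!="image"])
    import pickle; pickle.dump(c,open(f"{n}0.pkl","wb"))
E
```

```text
pics
{'time': 0.0, 'joint_positions': array([-1.40698913e+00,  3.42745043e-01,  1.52499827e+00, -1.82835609e-06,
        1.27542178e+00, -1.46015742e-01]), 'dq': array([ 6.94198851e-04, -7.43408612e-04,  4.61342663e-05, -4.14985462e-04,
        3.40849857e-04, -1.01720929e-03]), 'tau': array([ 2.91511487e-04, -4.31240988e+01, -2.44221067e+01,  7.18244794e-02,
        5.60668332e-02, -1.52591251e-04]), 'tool_pos': array([ 160.01879257, -499.62855999,  248.03990718]), 'tcp_rot': array([-3.14003670e+00, -2.27055561e-04,  3.09823292e-01]), 'contact_force': array([0.31703476, 0.88296681, 0.33652228]), 'moment': array([ 0.00355228,  0.03343371, -0.02322596]), 'grip_width': 91.96170148691311}
scene [434.33517962129076, 434.33517962129076, 260.50727668923685, 191.03986176458872, array([[-5.34274782e-01, -5.58046273e-01,  6.34928983e-01,
         1.44205137e+03],
       [ 8.44990068e-01, -3.31885325e-01,  4.19337474e-01,
         6.62072000e+02],
       [-2.32861025e-02,  7.60550122e-01,  6.48861518e-01,
         9.75193734e+02],
       [ 0.00000000e+00,  0.00000000e+00,  0.00000000e+00,
    
[... 174 characters left out ...]
.19825183e+02],
       [-9.99579058e-01,  2.85933414e-02, -4.91204281e-03,
         5.57736832e+01],
       [-2.23343453e-03,  9.29678890e-02,  9.95666603e-01,
         1.34817394e+03],
       [ 0.00000000e+00,  0.00000000e+00,  0.00000000e+00,
         1.00000000e+00]])]
wrist [327.79196373010427, 327.79196373010427, 254.29827459695792, 187.3356556423729, array([[ 3.03715335e-01,  9.15070579e-01,  2.65335319e-01,
         2.31189040e+02],
       [-9.52761588e-01,  2.92148004e-01,  8.30355414e-02,
        -4.75934172e+02],
       [-1.53380291e-03, -2.78020467e-01,  9.60573926e-01,
         3.84683240e+02],
       [ 0.00000000e+00,  0.00000000e+00,  0.00000000e+00,
         1.00000000e+00]])]
```

View pics/scene0.png

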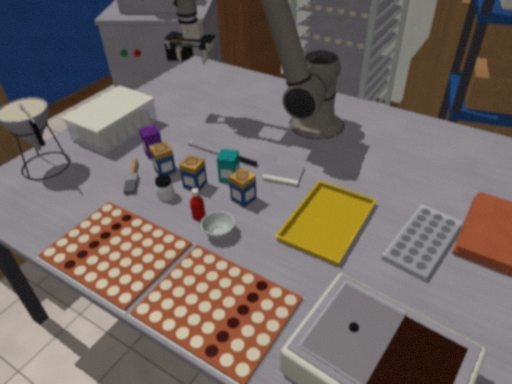

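View pics/top0.png

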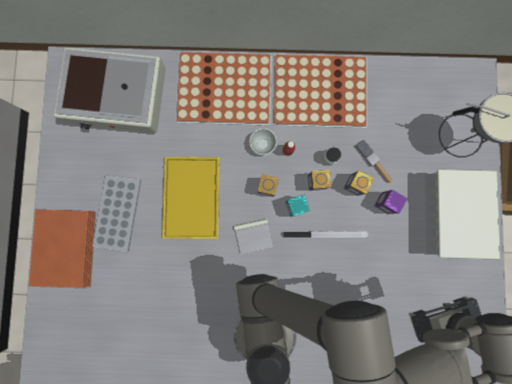

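View pics/wrist0.png

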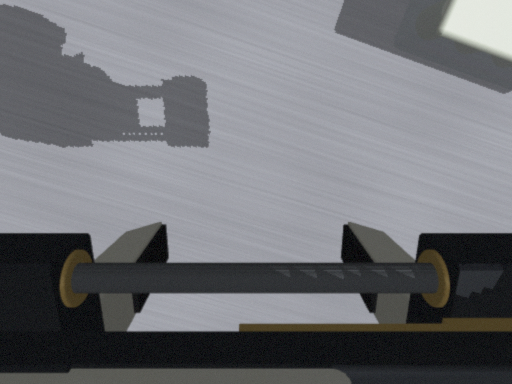

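The top view shows the three tins' lids at about (268,185), (320,179) and (361,183). The look-alikes are turquoise at (298,205) and purple at (393,202), and the tray is at about (191,198). Next I'll measure from both views.

```bash
cat > h.py <<'E'
import numpy as np, cv2, pickle
def ray(c,u,v):
    d=np.array([(u-c["cx"])/c["fx"],-(v-c["cy"])/c["fy"],-1.0])
    d=c["pose"][:3,:3]@d; return c["pose"][:3,3],d/np.linalg.norm(d)
def plane(c,u,v,z):
    o,d=ray(c,u,v); return o+d*(z-o[2])/d[2]
def tri(c1,p1,c2,p2):
    o1,d1=ray(c1,*p1);o2,d2=ray(c2,*p2)
    s=np.linalg.lstsq(np.array([d1,-d2]).T,o2-o1,rcond=None)[0]
    a,b=o1+s[0]*d1,o2+s[1]*d2
    return (a+b)/2,np.linalg.norm(a-b)
def proj(c,P):
    q=np.linalg.inv(c["pose"])@np.append(P,1); return np.array([c["cx"]+c["fx"]*q[0]/-q[2], c["cy"]-c["fy"]*q[1]/-q[2]])
E
python3 - <<'E'
from h import *
for n in ("top","scene"):
    im=pickle.load(open(n+"0.pkl","rb"))["image"]
    x0,y0,w,h=(230,120,190,130) if n=="top" else (120,110,170,130)
    cr=cv2.resize(im[y0:y0+h,x0:x0+w],None,fx=4,fy=4,interpolation=cv2.INTER_CUBIC); cv2.imwrite(f"pics/{n}_crop.png",cr)
    hsv=cv2.cvtColor(im,cv2.COLOR_BGR2HSV)
    m=cv2.inRange(hsv,(8,70,70),(32,255,255))
    k,l,s,ce=cv2.connectedComponentsWithStats(m)
    for i in range(1,k):
        if s[i,4]>60: print(n,s[i],ce[i].round(1))
E
```

```text
top [ 177   52   93   71 3762] [223.1  87.4]
top [ 274   55   92   71 3752] [319.8  89.9]
top [501 143  11  71 549] [505.3 176.5]
top [ 162  157   58   82 4571] [190.5 197.7]
top [375 163  17  19  98] [383.1 172.3]
top [311 170  20  19 285] [320.7 178.9]
top [350 171  24  23 304] [361.3 181.8]
top [258 175  21  20 267] [267.7 184.4]
top [  29  210   66   78 4631] [ 61.9 248.2]
scene [217   0  32  68 758] [232.   35.4]
scene [ 390    0   81  117 4187] [434.4  59.4]
scene [460  18  17  53 120] [468.2  44. ]
scene [ 465   25   47   89 3169] [492.5  72.4]
scene [48 81 65 37 89] [ 80.3 100. ]
scene [ 0 86  8 21 90] [ 2.2 97.4]
scene [458 122  54  15 273] [490.7 128.1]
scene [  0 125  21  40 512] [  7.2 145.6]
scene [ 19 137  14  15 100] [ 24.7 144.5]
scene [149 142  23  18 279] [160.4 150. ]
scene [180 155  24  18 302] [191.5 163.7]
scene [131 159   6  14  62] [133.6 165.7]
scene [229 168  26  20 349] [241.6 177.4]
scene [ 275  180  102   86 4971] [326.2 221.5]
scene [ 453  192   59   83 3347] [487.6 233.1]
scene [  39  203  152  106 5467] [115.4 254.1]
scene [ 131  246  171  138 7929] [218.6 312.8]
scene [ 12 252  14  14  75] [ 18.8 258.9]
```

View pics/top_crop.png

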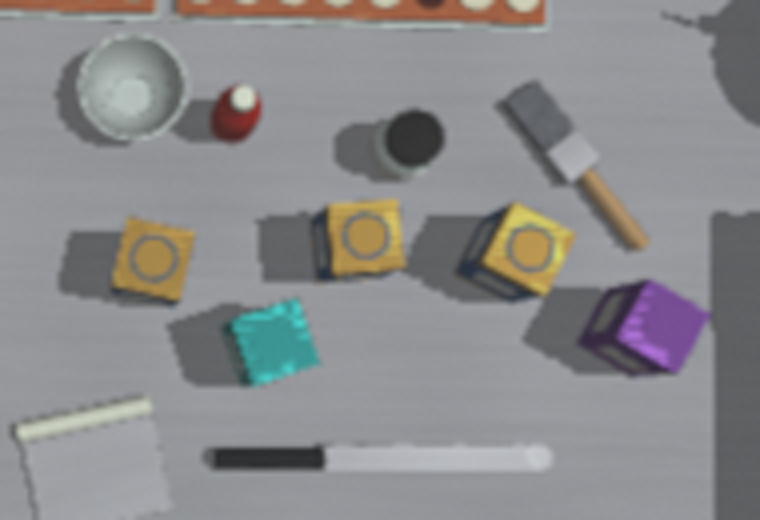

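View pics/scene_crop.png

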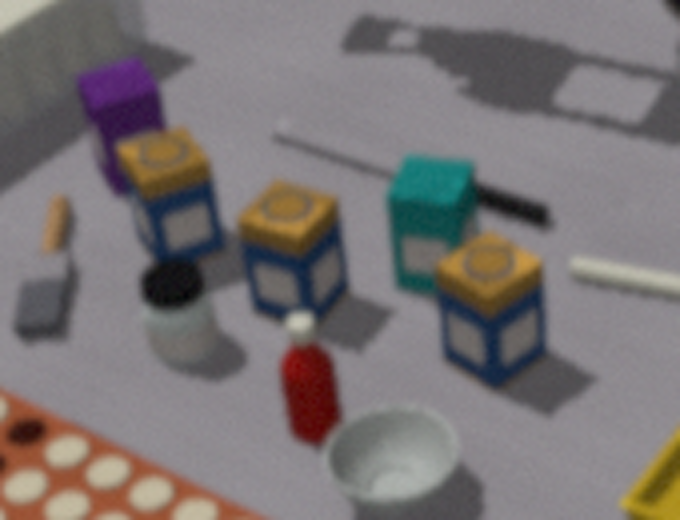

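The crops show lid-ring centres in both views. The bottle, jar, brush, purple block and turquoise block all stand close by.

Run:
```python
from h import *
T=pickle.load(open("top0.pkl","rb"));S=pickle.load(open("scene0.pkl","rb"))
f=lambda p,x0,y0:((p[0]+.5)/4-.5+x0,(p[1]+.5)/4-.5+y0)
tp=[(153,259),(366,236),(531,248)]; sp=[(489,262),(287,204),(163,151)]
for a,b in zip(tp,sp):
    print(tri(T,f(a,230,120),S,f(b,120,110)), plane(T,*f(a,230,120),104)[:2].round(1))
qs=[[(125,217),(195,234),(178,303),(111,288)],[(328,204),(401,200),(406,271),(331,279)],[(514,204),(574,240),(540,298),(480,260)]]
for q in qs:
    P=np.array([plane(T,*f(p,230,120),104)[:2] for p in q]); e=np.roll(P,-1,0)-P
    print(P.mean(0).round(1),np.linalg.norm(e,axis=1).round(0),np.degrees(np.arctan2(e[:,1],e[:,0])).round(1))
im=T["image"];m=cv2.inRange(cv2.cvtColor(im,cv2.COLOR_BGR2HSV),(20,100,70),(32,255,255)); 
cs,_=cv2.findContours(m[140:260,140:240],cv2.RETR_EXTERNAL,cv2.CHAIN_APPROX_NONE);c=max(cs,key=cv2.contourArea)+[140,140]
b=cv2.boxPoints(cv2.minAreaRect(c)); P=np.array([plane(T,*p,22)[:2] for p in b]);print("tray",P.round(1),P.mean(0))
# others on approx planes
for n,p,z in [("bottle",(243,97),115),("jar",(413,138),75),("turq",(275,342),104),("purple",(655,328),104),("bowl",(132,87),45),("brushend",(642,243),10),("brushtip",(520,95),10),("knifeL",(205,457),10),("knifeR",(550,457),10),("scr",(15,435),10),("scr",(150,403),15)]:
    print(n,plane(T,*f(p,230,120),z)[:2].round(0))
```

```text
(array([551.7245966 ,   4.76333373, 102.81434543]), np.float64(1.8634343791576313)) [551.1   5.6]
(array([ 577.33817026, -184.1048868 ,  106.44790257]), np.float64(1.5963667442408371)) [ 577.2 -183.9]
(array([ 570.70332088, -330.95594372,  105.21097944]), np.float64(0.7630479090132134)) [ 570.6 -331. ]
[549.8   6.2] [64. 64. 61. 65.] [-102.1  167.5   79.    -9.5]
[ 575.  -184.4] [65. 64. 67. 67.] [ -85.2 -175.5   97.8    3. ]
[ 568.3 -327.4] [62. 61. 62. 59.] [-120.   150.1   58.7  -30.5]
tray [[653.5 410.3]
 [659.6 195.8]
 [352.3 184.2]
 [346.2 394.1]] [502.94118427 296.10803909]
bottle [698. -71.]
jar [ 673. -232.]
turq [ 480. -104.]
purple [ 502. -441.]
bowl [720.  27.]
brushend [ 590. -467.]
brushtip [ 731. -350.]
knifeL [374. -52.]
knifeR [ 384. -378.]
scr [390. 128.]
scr [423.   1.]
```

Request:
carry_out --xyz '[[0,0,0],[0,0,0],[0,0,0],[0,0,0],[0,0,0],[0,0,0]]' --dr '[[0,0,-1],[0,0,-1],[0,0,-1],[0,0,-1],[0,0,-1],[0,0,-0.22]]' --gripper 1

```text
time: 0.9
tool_pos: [160.1, -499.9, 248.5]
tcp_rot: [-3.141, -0.0, 1.039]
contact_force: [-0.7, 0.7, -1.0]
grip_width: 92.1
```

Request:
carry_out --xyz '[[0.737,0.557,0],[0.737,0.557,0],[0.737,0.557,0],[0.737,0.557,0],[0.737,0.557,0],[0.737,0.557,0],[0.737,0.557,0],[0.737,0.557,0]]' --dr '[[0,0,0],[0,0,0],[0,0,0],[0,0,0],[0,0,0],[0,0,0],[0,0,0],[0,0,0]]'

```text
time: 1.9
tool_pos: [571.5, -329.9, 248.5]
tcp_rot: [-3.141, 0.0, 1.036]
contact_force: [1.0, -1.0, 0.7]
grip_width: 91.5
```

Request:
carry_out --xyz '[[0,0,0],[0,0,0]]' --dr '[[0,0,0],[0,0,0]]'

```text
time: 2.15
tool_pos: [569.6, -330.8, 248.2]
tcp_rot: [-3.14, 0.0, 1.038]
contact_force: [0.3, -0.7, 0.1]
grip_width: 91.7
```

```bash
cat >> h.py <<'E'
def go(pos,yawdeg,target):
    y=np.radians(yawdeg); d=np.array(target)-pos
    t=np.array([np.cos(y)*d[0]+np.sin(y)*d[1], np.sin(y)*d[0]-np.cos(y)*d[1], -d[2]])
    print("tool shift mm",t.round(1),"units total",(t/60).round(3),"min rows",np.ceil(np.linalg.norm(t)/60))
def snap(n,k):
    from plant import capture
    c=capture(n); cv2.imwrite(f"pics/{n}{k}.png",c["image"]); pickle.dump(c,open(f"{n}{k}.pkl","wb")); return c
E
python3 - <<'E'
from h import *
from plant import get_obs
c=snap("wrist",1); o=get_obs(); print(o["time"],o["tool_pos"],np.degrees(o["tcp_rot"]),o["contact_force"])
print(proj(c,[570.5,-331,104]))
E
```

```text
2.2 [ 569.16746597 -331.25103051  248.49698523] [-1.79955577e+02  2.31512295e-02  5.94216477e+01] [-0.61538427  0.49016505  0.6143772 ]
[256.5842888 181.0278881]
```

View pics/wrist1.png

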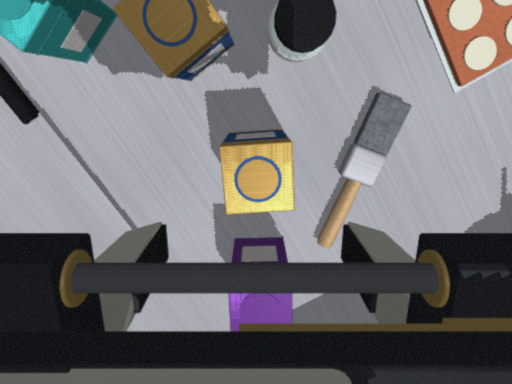

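The wrist view shows the lid ring at about (258,179), with the brush's handle end at (325,240) to the right. The purple block is below it at (260,300).

Run:
```python
from h import *
c=pickle.load(open("wrist1.pkl","rb"))
im=c["image"];m=cv2.inRange(cv2.cvtColor(im,cv2.COLOR_BGR2HSV),(8,60,60),(32,255,255))
k,l,s,ce=cv2.connectedComponentsWithStats(m)
i=l[165,230]; M=(l==i).astype(np.uint8); cs,_=cv2.findContours(M,0,2); r=cv2.minAreaRect(max(cs,key=cv2.contourArea)); print(s[i],r)
P=np.array([plane(c,*p,104)[:2] for p in cv2.boxPoints(r)]); e=np.roll(P,-1,0)-P
print(P.mean(0),np.linalg.norm(e,axis=1),np.degrees(np.arctan2(e[:,1],e[:,0])))
P=np.array([plane(c,*p,104)[:2] for p in [(221,145),(292,139),(295,211),(226,214)]]); e=np.roll(P,-1,0)-P
print(P.mean(0),np.linalg.norm(e,axis=1),np.degrees(np.arctan2(e[:,1],e[:,0])))
print("ring",plane(c,258,178.5,104), "brush end",plane(c,325,245,8),plane(c,318,243,8))
b=plane(c,258,178.5,104)
go(np.array([569.2,-331,248.5]),59.4,[b[0],b[1],67])
T=pickle.load(open("top0.pkl","rb"))
print(tri(c,(258,178.5),T,(362.4,181.6)))
```

```text
[ 219  138   76   77 3384] ((257.359375, 176.27093505859375), (72.33206176757812, 73.1030044555664), 86.09950256347656)
[ 572.761064   -328.49830909] [62.56287783 65.79090767 66.64779438 66.10435503] [ -26.69325709 -114.89922743  153.57727531   61.55175268]
[ 573.19750648 -329.73955552] [61.06637751 65.63338626 62.96811847 63.29826252] [ -25.75537094 -116.38274179  152.07523412   61.91293274]
ring [ 572.75296923 -329.64191515  104.        ] brush end [ 589.7160723  -469.37230518    8.        ] [ 583.3977065  -462.43372725    8.        ]
tool shift mm [  3.    2.4 181.5] units total [0.05  0.039 3.025] min rows 4.0
(array([ 571.69512375, -331.95462782,   98.0964224 ]), np.float64(1.9541605187189968))
```

Request:
carry_out --xyz '[[0.04,0.03,0.5],[0,0,0.7],[0,0,0.7],[0,0,0.6],[0,0,0.4],[0,0,0.12],[0,0,0],[0,0,0]]' --dr '[[0,0,-0.38],[0,0,0],[0,0,0],[0,0,0],[0,0,0],[0,0,0],[0,0,0],[0,0,0]]'

```text
time: 3.2
tool_pos: [573.1, -330.5, 69.1]
tcp_rot: [3.139, 0.001, 1.091]
contact_force: [0.4, -0.6, 0.1]
grip_width: 92.0
```

Request:
carry_out --xyz '[[0,0,0],[0,0,0],[0,0,0],[0,0,0],[0,0,0],[0,0,0]]' --dr '[[0,0,0],[0,0,0],[0,0,0],[0,0,0],[0,0,0],[0,0,0]]' --gripper -1

```text
time: 3.95
tool_pos: [572.9, -329.7, 67.7]
tcp_rot: [3.141, 0.0, 1.092]
contact_force: [-0.0, 0.3, 1.3]
grip_width: 61.9
```

Gripped at 62 mm. Next I'll lift gently and read the force.

Request:
carry_out --xyz '[[0,0,-0.1],[0,0,-0.2],[0,0,-0.3],[0,0,-0.2],[0,0,0],[0,0,0],[0,0,0]]' --dr '[[0,0,0],[0,0,0],[0,0,0],[0,0,0],[0,0,0],[0,0,0],[0,0,0]]'

```text
time: 4.82
tool_pos: [572.4, -329.4, 114.8]
tcp_rot: [-3.14, -0.0, 1.092]
contact_force: [0.3, 0.0, -2.6]
grip_width: 61.7
```

Request:
carry_out --xyz '[[0,0,0]]' --dr '[[0,0,0]]'

```text
time: 4.95
tool_pos: [572.5, -329.5, 115.0]
tcp_rot: [-3.141, -0.0, 1.092]
contact_force: [0.1, 0.9, -3.5]
grip_width: 61.8
```

Request:
carry_out --xyz '[[0,0,0]]' --dr '[[0,0,0]]'

```text
time: 5.08
tool_pos: [572.7, -329.6, 115.2]
tcp_rot: [-3.141, 0.0, 1.092]
contact_force: [-0.1, 0.5, -2.0]
grip_width: 61.7
```

Request:
carry_out --xyz '[[0,0,0]]' --dr '[[0,0,0]]'

```text
time: 5.2
tool_pos: [572.7, -329.7, 115.4]
tcp_rot: [-3.141, 0.0, 1.092]
contact_force: [0.7, 0.3, -2.7]
grip_width: 62.0
```

Run:
```python
from h import *
from plant import get_obs
L=[]
for i in range(8):
    L.append(get_obs()["contact_force"][2]); snap("wrist",2) if i==0 else __import__("plant").capture("wrist")
print(np.round(L,2),np.mean(L),get_obs()["time"],get_obs()["tau"].round(2),get_obs()["tool_pos"])
```

```text
[-2.71 -3.05 -3.29 -2.85 -3.38 -3.15 -1.98 -2.69] -2.8866834114711066 5.6 [-0.000e+00 -6.101e+01 -2.393e+01  6.000e-02  5.000e-02 -0.000e+00] [ 572.75818167 -329.68568826  115.57816318]
```

Tin C-side (y=-330) hefts about 2.87 N, so roughly 0.29 kg: a light one. I'll lift it, turn it square to the tray and carry it over.

Request:
carry_out --xyz '[[0,0,-0.2],[0,0,-0.4],[0,0,-0.5],[0,0,-0.5],[0,0,-0.3],[0,0,-0.15],[0,0,0],[0,0,0]]' --dr '[[0,0,0],[0,0,0],[0,0,0.5],[0,0,0.8],[0,0,1],[0,0,1],[0,0,1],[0,0,1]]'

```text
time: 6.6
tool_pos: [572.8, -329.7, 239.8]
tcp_rot: [3.14, -0.001, 0.347]
contact_force: [0.4, 0.2, -3.2]
grip_width: 62.1
```

Request:
carry_out --xyz '[[0,0,0],[0,0,0],[0,0,0],[0,0,0]]' --dr '[[0,0,1],[0,0,0.8],[0,0,0.4],[0,0,0]]'

```text
time: 7.1
tool_pos: [572.8, -329.7, 239.4]
tcp_rot: [3.141, -0.001, 0.045]
contact_force: [0.3, 0.2, -3.9]
grip_width: 62.2
```

Run:
```python
from h import *
from plant import get_obs
o=get_obs(); print(o["time"],o["tool_pos"],np.degrees(o["tcp_rot"]))
go(o["tool_pos"],np.degrees(o["tcp_rot"][2]),[568,299,o["tool_pos"][2]])
```

```text
7.1 [ 572.77475505 -329.72739613  239.42011772] [ 1.79959283e+02 -4.20171402e-02  2.58165926e+00]
tool shift mm [  23.5 -628.3   -0. ] units total [  0.392 -10.472  -0.   ] min rows 11.0
```

Request:
carry_out --xyz '[[0,-0.2,0],[0,-0.4,0],[0,-0.6,0],[0.05,-0.8,0],[0.05,-0.8,0],[0.05,-0.8,0],[0.05,-0.8,0],[0.05,-0.8,0]]' --dr '[[0,0,0],[0,0,0],[0,0,0],[0,0,0],[0,0,0],[0,0,0],[0,0,0],[0,0,0]]'

```text
time: 8.1
tool_pos: [573.3, -15.0, 239.0]
tcp_rot: [-3.142, -0.001, 0.046]
contact_force: [0.8, 0.0, -3.7]
grip_width: 61.8
```

Request:
carry_out --xyz '[[0.05,-0.8,0],[0.05,-0.8,0],[0.05,-0.8,0],[0,-0.8,0],[0,-0.8,0],[0,-0.67,0],[0,-0.4,0],[0,-0.2,0]]' --dr '[[0,0,0],[0,0,0],[0,0,0],[0,0,0],[0,0,0],[0,0,0],[0,0,0],[0,0,0]]'

```text
time: 9.1
tool_pos: [568.3, 300.0, 238.5]
tcp_rot: [3.141, 0.0, 0.046]
contact_force: [-0.0, 0.1, -2.9]
grip_width: 61.8
```

Request:
carry_out --xyz '[[0,0,0],[0,0,0]]' --dr '[[0,0,0],[0,0,0]]'

```text
time: 9.35
tool_pos: [569.1, 297.7, 238.5]
tcp_rot: [3.141, 0.0, 0.043]
contact_force: [-0.1, 0.6, -3.4]
grip_width: 62.4
```

Run:
```python
from h import *
from plant import get_obs
c=snap("wrist",3); c2=snap("scene",3); o=get_obs(); print(o["time"],o["tool_pos"],np.degrees(o["tcp_rot"]),o["contact_force"])
cv2.imwrite("pics/w3s3.png",cv2.resize(np.hstack([c["image"],c2["image"]]),None,fx=.78,fy=.78))
```

```text
9.45 [569.11700711 297.72374723 238.59319364] [ 1.79978848e+02 -2.53643518e-03  2.46136302e+00] [ 0.31538381  0.12978721 -2.5582685 ]
```

View pics/w3s3.png

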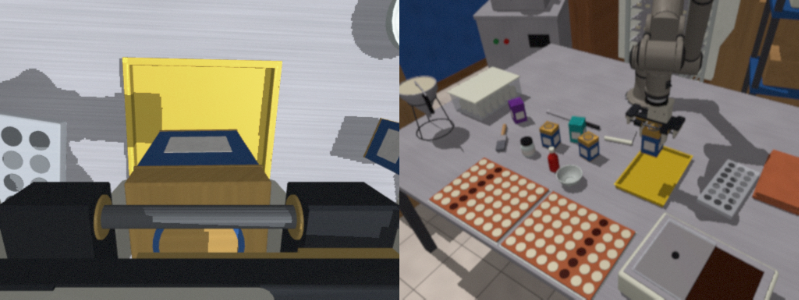

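The wrist view shows the tin over the tray, with the tray's far rim about 70 px past it. The scene view agrees.

Run:
```python
from h import *
c=pickle.load(open("wrist3.pkl","rb"))
for p in [(159,76),(360,79)]: print(plane(c,*p,22).round(1))
```

```text
[655.6 399.7  22. ]
[661.4 194.3  22. ]
```

Request:
carry_out --xyz '[[0,0,0.3],[0,0,0.6],[0,0,0.6],[0,0,0.5],[0,0,0.35],[0,0,0.2],[0,0,0.1],[0,0,0.05]]' --dr '[[0,0,0],[0,0,0],[0,0,0],[0,0,0],[0,0,0],[0,0,0],[0,0,0],[0,0,0]]'

```text
time: 10.45
tool_pos: [569.2, 298.9, 76.9]
tcp_rot: [-3.141, -0.001, 0.044]
contact_force: [-0.1, -0.2, -2.6]
grip_width: 62.3
```

Request:
carry_out --xyz '[[0,0,0.02],[0,0,0.02],[0,0,0]]' --dr '[[0,0,0],[0,0,0],[0,0,0]]'

```text
time: 10.82
tool_pos: [568.8, 299.0, 74.3]
tcp_rot: [-3.142, -0.0, 0.045]
contact_force: [0.4, -0.4, -2.4]
grip_width: 61.7
```

Request:
carry_out --xyz '[[0,0,0.02],[0,0,0.02],[0,0,0]]' --dr '[[0,0,0],[0,0,0],[0,0,0]]'

```text
time: 11.2
tool_pos: [568.8, 299.0, 71.7]
tcp_rot: [3.142, -0.0, 0.045]
contact_force: [0.1, -0.1, -3.1]
grip_width: 62.0
```

Request:
carry_out --xyz '[[0,0,0.02],[0,0,0],[0,0,0]]' --dr '[[0,0,0],[0,0,0],[0,0,0]]'

```text
time: 11.58
tool_pos: [568.9, 298.9, 71.7]
tcp_rot: [-3.142, -0.001, 0.045]
contact_force: [-2.5, -1.8, 4.6]
grip_width: 62.0
```

Contact is felt (+4.6 N upward), so it is standing on the tray floor. I'll release and rise.

Request:
carry_out --xyz '[[0,0,0],[0,0,0],[0,0,0],[0,0,0]]' --dr '[[0,0,0],[0,0,0],[0,0,0],[0,0,0]]' --gripper 1

```text
time: 12.08
tool_pos: [568.8, 299.0, 70.4]
tcp_rot: [3.141, 0.0, 0.045]
contact_force: [-0.3, 0.7, -0.4]
grip_width: 91.0
```

Request:
carry_out --xyz '[[0,0,-0.2],[0,0,-0.5],[0,0,-0.7],[0,0,-0.8],[0,0,-0.6],[0,0,-0.2],[0,0,0]]' --dr '[[0,0,0],[0,0,0],[0,0,0],[0,0,0],[0,0,0],[0,0,0],[0,0,0]]'

```text
time: 12.95
tool_pos: [568.7, 299.0, 250.7]
tcp_rot: [-3.141, -0.001, 0.045]
contact_force: [0.4, 0.9, -1.1]
grip_width: 91.7
```

Run:
```python
from h import *
from plant import get_obs
c=snap("wrist",4); o=get_obs(); print(o["time"],o["tool_pos"],np.degrees(o["tcp_rot"]),o["contact_force"])
go(o["tool_pos"],np.degrees(o["tcp_rot"][2]),[551.4,5.0,o["tool_pos"][2]])
```

```text
13.0 [568.30946753 298.77861134 249.32211613] [1.79962833e+02 9.38906632e-02 2.54831724e+00] [-0.95692656 -0.25918713 -0.63135795]
tool shift mm [-30.  292.7  -0. ] units total [-0.499  4.879 -0.   ] min rows 5.0
```

View pics/wrist4.png

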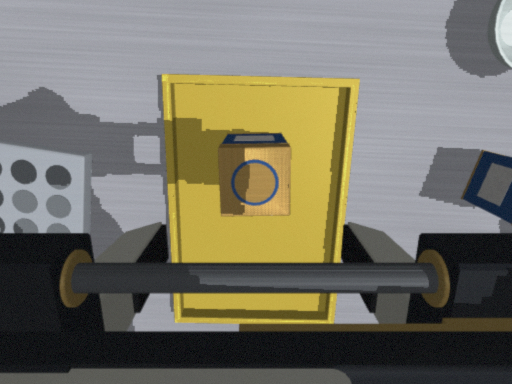

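The tin stands upright in the tray, with its lid at (255,181) and well inside the rims. On to the tin at (551,5).

Request:
carry_out --xyz '[[0,0.5,0],[-0.1,0.8,0],[-0.1,0.9,0],[-0.1,0.9,0],[-0.1,0.8,0],[-0.1,0.6,0],[0,0.38,0],[0,0,0]]' --dr '[[0,0,0],[0,0,0],[0,0,0],[0,0,0],[0,0,0],[0,0,0],[0,0,0.65],[0,0,1]]'

```text
time: 14.0
tool_pos: [551.0, 3.3, 248.3]
tcp_rot: [3.141, 0.004, -0.193]
contact_force: [-0.2, 0.2, 0.6]
grip_width: 91.9
```

Request:
carry_out --xyz '[[0,0,0],[0,0,0]]' --dr '[[0,0,0],[0,0,0]]'

```text
time: 14.25
tool_pos: [551.4, 5.4, 249.5]
tcp_rot: [3.141, 0.002, -0.183]
contact_force: [0.3, 0.2, 0.5]
grip_width: 92.1
```

```bash
cat >> h.py <<'E'
def lid(c,seed):
    im=c["image"];m=cv2.inRange(cv2.cvtColor(im,cv2.COLOR_BGR2HSV),(8,60,60),(32,255,255))
    k,l,s,ce=cv2.connectedComponentsWithStats(m)
    i=l[seed[1],seed[0]]; M=(l==i).astype(np.uint8); cs,_=cv2.findContours(M,0,2); cc=max(cs,key=cv2.contourArea)
    r=cv2.minAreaRect(cc); print(s[i],r)
    P=np.array([plane(c,*p,104)[:2] for p in cv2.boxPoints(r)]); e=np.roll(P,-1,0)-P
    print(P.mean(0).round(1),np.linalg.norm(e,axis=1).round(1),np.degrees(np.arctan2(e[:,1],e[:,0])).round(1))
E
python3 - <<'E'
from h import *
from plant import get_obs
c=snap("wrist",5); o=get_obs(); print(o["time"],o["tool_pos"],np.degrees(o["tcp_rot"]),o["contact_force"])
p=proj(c,[551.4,5,104]); print(p); 
try: lid(c,(int(p[0])+25,int(p[1])-15))
except Exception as e: print(e)
E
```

```text
14.3 [551.54137429   5.49234809 249.73069816] [ 1.79993197e+02  7.93173275e-02 -1.04973325e+01] [ 0.01704867 -0.61952097 -0.56031494]
[255.99377793 179.21274938]
[ 219  138   73   73 3369] ((255.0, 174.0), (72.0, 72.0), 90.0)
[555.2   5.2] [61.8 65.7 65.8 65.7] [-100.5  171.3   79.5  -12.3]
```

View pics/wrist5.png

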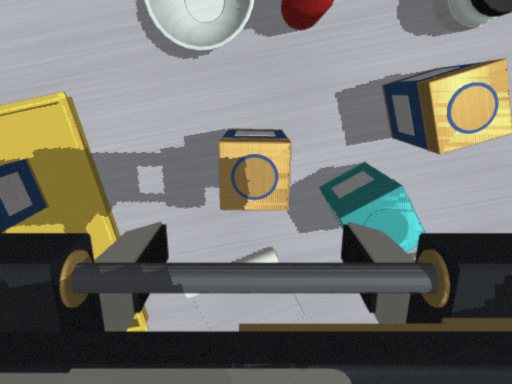

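The lid is at (255,177) and aligned with the jaws. The turquoise block at about (385,210) lies under the body's reach, so I'll check its height.

Run:
```python
from h import *
T=pickle.load(open("top0.pkl","rb"));S=pickle.load(open("scene0.pkl","rb"))
f=lambda p,x0,y0:((p[0]+.5)/4-.5+x0,(p[1]+.5)/4-.5+y0)
print(tri(T,f((276,341),230,120),S,f((433,181),120,110)))
from plant import get_obs
go(get_obs()["tool_pos"],-10.5,[553,5.2,69])
```

```text
(array([ 480.71511442, -104.72113936,   99.57564874]), np.float64(2.443958955475809))
tool shift mm [  1.5   0.  180.7] units total [0.025 0.    3.012] min rows 4.0
```

Request:
carry_out --xyz '[[0.03,0,0.5],[0,0,0.7],[0,0,0.7],[0,0,0.6],[0,0,0.35],[0,0,0.13],[0,0,0],[0,0,0]]' --dr '[[0,0,0],[0,0,0],[0,0,0],[0,0,0],[0,0,0],[0,0,0],[0,0,0],[0,0,0]]'

```text
time: 15.3
tool_pos: [554.3, 4.8, 72.7]
tcp_rot: [-3.142, -0.002, -0.185]
contact_force: [0.7, -0.2, -0.2]
grip_width: 91.8
```

Request:
carry_out --xyz '[[0,0,0],[0,0,0],[0,0,0],[0,0,0],[0,0,0],[0,0,0]]' --dr '[[0,0,0],[0,0,0],[0,0,0],[0,0,0],[0,0,0],[0,0,0]]' --gripper -1

```text
time: 16.05
tool_pos: [553.7, 4.8, 71.8]
tcp_rot: [3.142, -0.0, -0.186]
contact_force: [-0.6, 0.9, 3.3]
grip_width: 61.8
```

Request:
carry_out --xyz '[[0,0,-0.1],[0,0,-0.2],[0,0,-0.3],[0,0,-0.2],[0,0,0],[0,0,0],[0,0,0]]' --dr '[[0,0,0],[0,0,0],[0,0,0],[0,0,0],[0,0,0],[0,0,0],[0,0,0]]'

```text
time: 16.92
tool_pos: [553.1, 4.8, 119.0]
tcp_rot: [3.141, 0.001, -0.186]
contact_force: [0.0, -0.1, -6.1]
grip_width: 62.0
```

Run:
```python
from h import *
from plant import get_obs
L=[]
for i in range(10):
    L.append(get_obs()["contact_force"][2]); __import__("plant").capture("wrist")
print(np.round(L,2),np.mean(L),get_obs()["time"],get_obs()["tool_pos"])
```

```text
[-6.12 -5.95 -4.8  -4.34 -5.91 -5.24 -5.83 -6.16 -6.39 -4.94] -5.567674526688896 17.425 [553.59238113   4.77155335 119.68801464]
```

This tin hefts 5.57 N, about 0.57 kg, so it is the full one. I'll set it back where it stood and fetch the third.

Request:
carry_out --xyz '[[0,0,0.2],[0,0,0.3],[0,0,0.15],[0,0,0.05],[0,0,0.03],[0,0,0.02],[0,0,0],[0,0,0]]' --dr '[[0,0,0],[0,0,0],[0,0,0],[0,0,0],[0,0,0],[0,0,0],[0,0,0],[0,0,0]]'

```text
time: 18.42
tool_pos: [553.7, 4.8, 75.0]
tcp_rot: [3.142, -0.001, -0.186]
contact_force: [-0.3, 0.5, -5.6]
grip_width: 61.9
```

Request:
carry_out --xyz '[[0,0,0.02],[0,0,0],[0,0,0]]' --dr '[[0,0,0],[0,0,0],[0,0,0]]'

```text
time: 18.8
tool_pos: [553.6, 4.8, 73.5]
tcp_rot: [3.142, -0.0, -0.186]
contact_force: [-0.4, -0.0, -5.9]
grip_width: 61.6
```

Request:
carry_out --xyz '[[0,0,0.02],[0,0,0],[0,0,0]]' --dr '[[0,0,0],[0,0,0],[0,0,0]]'

```text
time: 19.18
tool_pos: [553.6, 4.8, 72.3]
tcp_rot: [3.141, 0.0, -0.186]
contact_force: [0.2, 0.3, -5.8]
grip_width: 61.5
```

Request:
carry_out --xyz '[[0,0,0.015],[0,0,0],[0,0,0]]' --dr '[[0,0,0],[0,0,0],[0,0,0]]'

```text
time: 19.55
tool_pos: [553.7, 4.8, 71.9]
tcp_rot: [3.142, -0.001, -0.186]
contact_force: [-2.2, -0.2, 2.1]
grip_width: 61.7
```

Request:
carry_out --xyz '[[0,0,0],[0,0,0],[0,0,0],[0,0,0]]' --dr '[[0,0,0],[0,0,0],[0,0,0],[0,0,0]]' --gripper 1

```text
time: 20.05
tool_pos: [553.7, 4.8, 71.4]
tcp_rot: [3.142, -0.0, -0.186]
contact_force: [0.5, 0.5, -0.0]
grip_width: 91.4
```

Request:
carry_out --xyz '[[0,0,-0.2],[0,0,-0.5],[0,0,-0.7],[0,0,-0.8],[0,0,-0.6],[0,0,-0.2]]' --dr '[[0,0,0],[0,0,0],[0,0,0],[0,0,0],[0,0,0],[0,0,0]]'

```text
time: 20.8
tool_pos: [554.4, 4.7, 254.5]
tcp_rot: [-3.141, -0.005, -0.186]
contact_force: [-0.1, -0.6, 0.2]
grip_width: 91.6
```

Request:
carry_out --xyz '[[0.12,0.4,0],[0.25,0.8,0],[0.25,0.8,0],[0.25,0.7,0],[0.1,0.32,0],[0,0,0],[0,0,0],[0,0,0]]' --dr '[[0,0,0],[0,0,0],[0,0,0],[0,0,0],[0,0,0],[0,0,-1],[0,0,-0.96],[0,0,0]]'

```text
time: 21.8
tool_pos: [577.1, -183.2, 250.9]
tcp_rot: [-3.141, 0.001, 0.087]
contact_force: [-0.1, 0.8, 0.6]
grip_width: 92.1
```

Request:
carry_out --xyz '[[0,0,0]]' --dr '[[0,0,0]]'

```text
time: 21.92
tool_pos: [577.2, -183.4, 251.2]
tcp_rot: [-3.141, 0.001, 0.086]
contact_force: [0.5, 0.2, -0.7]
grip_width: 91.9
```

Run:
```python
from h import *
from plant import get_obs
c=snap("wrist",6); o=get_obs(); print(o["time"],o["tool_pos"],np.degrees(o["tcp_rot"]),o["contact_force"])
p=proj(c,[577,-184,104]); print(p); 
try: lid(c,(int(p[0])+25,int(p[1])-15))
except Exception as e: print(e)
```

```text
21.975 [ 577.24756344 -183.55525458  251.27435632] [-1.79988850e+02  1.78442576e-02  4.93969919e+00] [ 0.35638339 -0.29568484 -0.51986189]
[256.30064899 179.60811889]
[ 219  138   73   74 3269] ((255.68515014648438, 174.4804229736328), (71.3708724975586, 71.99918365478516), 88.36341857910156)
[ 580.6 -183.1] [62.2 65.5 66.2 65.6] [ -83.5 -171.7   96.6    4.8]
```

View pics/wrist6.png

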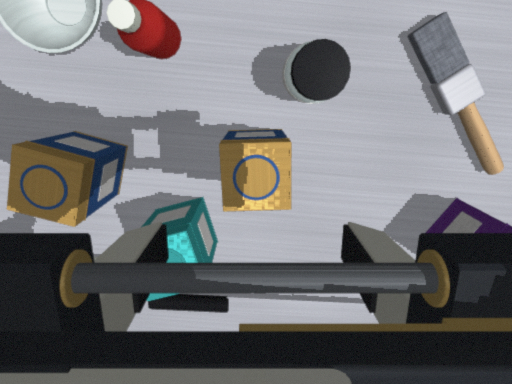

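The lid is at (256,177) and aligned, and the full tin is standing upright on the left. I'll grasp and lift this third one.

Request:
carry_out --xyz '[[0.03,0,0.5],[0,0,0.7],[0,0,0.7],[0,0,0.6],[0,0,0.37],[0,0,0.15],[0,0,0],[0,0,0]]' --dr '[[0,0,0],[0,0,0],[0,0,0],[0,0,0],[0,0,0],[0,0,0],[0,0,0],[0,0,0]]'

```text
time: 22.98
tool_pos: [579.8, -184.2, 71.4]
tcp_rot: [3.14, -0.002, 0.088]
contact_force: [0.4, -0.3, 1.1]
grip_width: 91.7
```

Request:
carry_out --xyz '[[0,0,0],[0,0,0],[0,0,0],[0,0,0],[0,0,0],[0,0,0]]' --dr '[[0,0,0],[0,0,0],[0,0,0],[0,0,0],[0,0,0],[0,0,0]]' --gripper -1

```text
time: 23.72
tool_pos: [579.2, -184.0, 70.4]
tcp_rot: [3.141, -0.0, 0.088]
contact_force: [0.0, -0.2, 1.8]
grip_width: 61.7
```

Request:
carry_out --xyz '[[0,0,-0.1],[0,0,-0.2],[0,0,-0.3],[0,0,-0.2],[0,0,0],[0,0,0],[0,0,0]]' --dr '[[0,0,0],[0,0,0],[0,0,0],[0,0,0],[0,0,0],[0,0,0],[0,0,0]]'

```text
time: 24.6
tool_pos: [578.7, -183.7, 117.5]
tcp_rot: [-3.141, 0.001, 0.088]
contact_force: [0.5, -1.3, -2.4]
grip_width: 62.1
```

Run:
```python
from h import *
from plant import get_obs
L=[]
for i in range(8):
    L.append(get_obs()["contact_force"][2]); __import__("plant").capture("wrist")
print(np.round(L,2),np.mean(L),get_obs()["time"],get_obs()["tool_pos"])
```

```text
[-2.4  -2.4  -2.71 -2.77 -2.19 -2.32 -2.54 -2.74] -2.506586587185656 25.0 [ 579.05671354 -183.86026886  118.12377981]
```

Light too, at 2.51 N or about 0.26 kg. The full tin is confirmed, so I'll carry this one to the tray's near end.

Request:
carry_out --xyz '[[0,0,-0.2],[0,0,-0.4],[0,0,-0.5],[0,0,-0.5],[0,0,-0.3],[0,0,-0.15],[0,0,0]]' --dr '[[0,0,0],[0,0,0],[0,0,0],[0,0,0],[0,0,0],[0,0,0],[0,0,0]]'

```text
time: 25.88
tool_pos: [579.2, -183.9, 241.9]
tcp_rot: [3.141, -0.001, 0.088]
contact_force: [-0.4, 0.0, -2.3]
grip_width: 61.8
```

Request:
carry_out --xyz '[[0,-0.2,0],[0,-0.4,0],[-0.16,-0.6,0],[-0.16,-0.8,0],[-0.16,-0.8,0],[-0.16,-0.8,0],[-0.16,-0.8,0],[-0.16,-0.8,0]]' --dr '[[0,0,0],[0,0,0],[0,0,0],[0,0,0],[0,0,0],[0,0,0],[0,0,0],[0,0,0]]'

```text
time: 26.88
tool_pos: [492.6, 124.7, 240.9]
tcp_rot: [-3.141, 0.001, 0.089]
contact_force: [-0.3, 0.3, -2.8]
grip_width: 61.7
```

Request:
carry_out --xyz '[[-0.16,-0.8,0],[-0.16,-0.8,0],[-0.16,-0.7,0],[-0.16,-0.4,0],[0,-0.2,0],[0,0,0],[0,0,0]]' --dr '[[0,0,0],[0,0,0],[0,0,0],[0,0,0],[0,0,0],[0,0,0.3],[0,0,0]]'

```text
time: 27.75
tool_pos: [440.6, 291.9, 241.0]
tcp_rot: [3.141, 0.0, 0.046]
contact_force: [0.1, -0.3, -3.3]
grip_width: 62.1
```

Run:
```python
from h import *
from plant import get_obs
c=snap("wrist",7); o=get_obs(); print(o["time"],o["tool_pos"],np.degrees(o["tcp_rot"]),o["contact_force"],o["grip_width"])
```

```text
27.8 [440.72302001 291.71169117 240.9967043 ] [1.79980516e+02 1.95220682e-02 2.66729004e+00] [-0.03410789  0.09960117 -3.07752463] 62.22989548518856
```

View pics/wrist7.png

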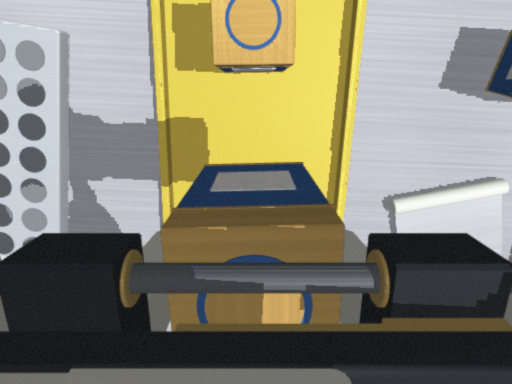

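The tin is centred over the near end of the tray, with the first one beyond it at (252,20). Lowering now.

Request:
carry_out --xyz '[[0,0,0.3],[0,0,0.6],[0,0,0.6],[0,0,0.5],[0,0,0.35],[0,0,0.2],[0,0,0.1],[0,0,0.05]]' --dr '[[0,0,0],[0,0,0],[0,0,0],[0,0,0],[0,0,0],[0,0,0],[0,0,0],[0,0,0]]'

```text
time: 28.8
tool_pos: [441.2, 291.9, 79.5]
tcp_rot: [-3.141, -0.001, 0.046]
contact_force: [0.2, 0.5, -2.5]
grip_width: 62.3
```

Request:
carry_out --xyz '[[0,0,0.02],[0,0,0.01],[0,0,0]]' --dr '[[0,0,0],[0,0,0],[0,0,0]]'

```text
time: 29.18
tool_pos: [441.0, 291.9, 77.6]
tcp_rot: [-3.141, -0.0, 0.046]
contact_force: [0.0, -0.4, -1.8]
grip_width: 62.0
```

Request:
carry_out --xyz '[[0,0,0.02],[0,0,0],[0,0,0]]' --dr '[[0,0,0],[0,0,0],[0,0,0]]'

```text
time: 29.55
tool_pos: [440.8, 291.8, 76.2]
tcp_rot: [3.142, -0.0, 0.046]
contact_force: [0.1, 0.3, -1.9]
grip_width: 61.8
```

Request:
carry_out --xyz '[[0,0,0.02],[0,0,0],[0,0,0]]' --dr '[[0,0,0],[0,0,0],[0,0,0]]'

```text
time: 29.92
tool_pos: [440.8, 291.8, 75.0]
tcp_rot: [3.141, 0.0, 0.046]
contact_force: [-0.7, -0.5, -3.1]
grip_width: 62.1
```

Request:
carry_out --xyz '[[0,0,0.015],[0,0,0],[0,0,0]]' --dr '[[0,0,0],[0,0,0],[0,0,0]]'

```text
time: 30.3
tool_pos: [440.9, 291.8, 74.4]
tcp_rot: [-3.142, -0.0, 0.046]
contact_force: [-1.0, -1.1, 1.7]
grip_width: 61.8
```

Contact felt. I'll release, rise and return to the full tin.

Request:
carry_out --xyz '[[0,0,0],[0,0,0],[0,0,0],[0,0,0]]' --dr '[[0,0,0],[0,0,0],[0,0,0],[0,0,0]]' --gripper 1

```text
time: 30.8
tool_pos: [440.9, 291.8, 74.0]
tcp_rot: [3.142, -0.0, 0.046]
contact_force: [0.3, 0.7, 0.2]
grip_width: 91.2
```

Request:
carry_out --xyz '[[0,0,-0.2],[0,0,-0.5],[0,0,-0.7],[0,0,-0.8],[0,0,-0.6],[0,0,-0.2],[0,0,0]]' --dr '[[0,0,0],[0,0,0],[0,0,0],[0,0,0],[0,0,0],[0,0,0],[0,0,0]]'

```text
time: 31.68
tool_pos: [440.8, 291.8, 254.4]
tcp_rot: [-3.141, -0.001, 0.046]
contact_force: [0.7, 0.6, -1.2]
grip_width: 91.7
```

Run:
```python
from h import *
from plant import get_obs
c=snap("wrist",8); o=get_obs(); print(o["time"],o["tool_pos"],np.degrees(o["tcp_rot"]),o["contact_force"],o["grip_width"])
go(o["tool_pos"],np.degrees(o["tcp_rot"][2]),[553.6,4.8,o["tool_pos"][2]])
```

```text
31.725 [440.4017084  291.59723292 253.22286392] [1.79964752e+02 7.09459422e-02 2.62857696e+00] [ 0.31389134  0.80586806 -0.18082323] 91.79476962070144
tool shift mm [ 99.9 291.7  -0. ] units total [ 1.665  4.861 -0.   ] min rows 6.0
```

View pics/wrist8.png

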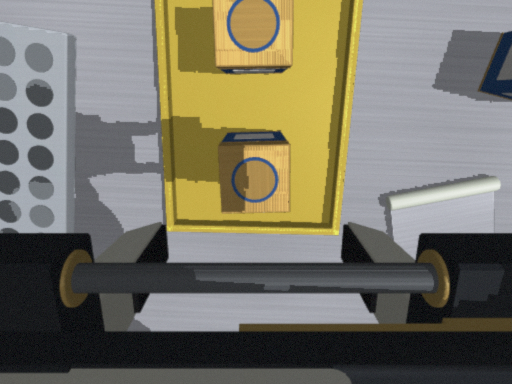

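Both light tins stand inside the tray, with lids at (253,22) and (255,180).

Request:
carry_out --xyz '[[0.15,0.5,0],[0.25,0.8,0],[0.3,0.9,0],[0.3,0.9,0],[0.3,0.8,0],[0.2,0.6,0],[0.165,0.36,0],[0,0,0]]' --dr '[[0,0,0],[0,0,0],[0,0,0],[0,0,0],[0,0,0],[0,0,0],[0,0,0.65],[0,0,1]]'

```text
time: 32.72
tool_pos: [553.9, 3.3, 251.6]
tcp_rot: [3.141, 0.004, -0.191]
contact_force: [-0.3, -0.3, -0.8]
grip_width: 91.7
```

Request:
carry_out --xyz '[[0,0,0],[0,0,0]]' --dr '[[0,0,0],[0,0,0]]'

```text
time: 32.98
tool_pos: [553.6, 5.4, 253.1]
tcp_rot: [3.141, 0.002, -0.181]
contact_force: [0.8, -0.3, -0.1]
grip_width: 92.3
```

Run:
```python
from h import *
from plant import get_obs
c=snap("wrist",9); o=get_obs(); print(o["time"],o["tool_pos"],np.degrees(o["tcp_rot"]))
p=proj(c,[553.6,4.8,104]); print(p); 
try: lid(c,(int(p[0])+25,int(p[1])-15))
except Exception as e: print(e)
```

```text
33.025 [553.6781108    5.50189277 253.39484536] [ 1.79991881e+02  7.48750209e-02 -1.04158290e+01]
[256.17341287 178.09483558]
[ 220  140   72   72 3265] ((255.5, 175.5), (71.0, 71.0), 90.0)
[555.1   5.1] [61.8 65.8 65.8 65.8] [-100.5  171.3   79.5  -12.1]
```

View pics/wrist9.png

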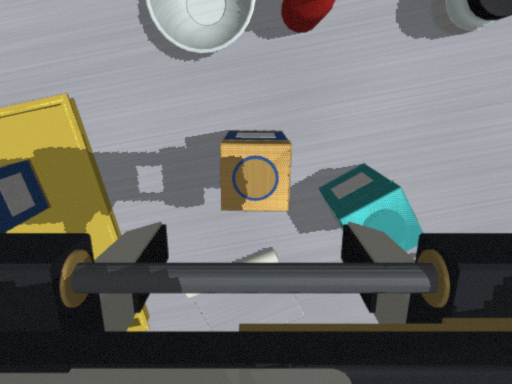

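Aligned again, with the lid at (256,178). Grasp and lift, about 200 mm.

Request:
carry_out --xyz '[[0,0,0.5],[0,0,0.7],[0,0,0.7],[0,0,0.6],[0,0,0.37],[0,0,0.18],[0,0,0],[0,0,0]]' --dr '[[0,0,0],[0,0,0],[0,0,0],[0,0,0],[0,0,0],[0,0,0],[0,0,0],[0,0,0]]'

```text
time: 34.02
tool_pos: [554.7, 5.1, 72.1]
tcp_rot: [-3.142, -0.002, -0.184]
contact_force: [0.5, 0.0, -0.5]
grip_width: 92.1
```

Request:
carry_out --xyz '[[0,0,0],[0,0,0],[0,0,0],[0,0,0],[0,0,0],[0,0,0]]' --dr '[[0,0,0],[0,0,0],[0,0,0],[0,0,0],[0,0,0],[0,0,0]]' --gripper -1

```text
time: 34.78
tool_pos: [554.1, 5.0, 71.3]
tcp_rot: [3.141, -0.0, -0.184]
contact_force: [-0.7, -0.7, 2.8]
grip_width: 61.7
```

Request:
carry_out --xyz '[[0,0,-0.1],[0,0,-0.3],[0,0,-0.5],[0,0,-0.6],[0,0,-0.6],[0,0,-0.6],[0,0,-0.4],[0,0,-0.3]]' --dr '[[0,0,0],[0,0,0],[0,0,0],[0,0,0],[0,0,0],[0,0,0],[0,0,0],[0,0,0]]'

```text
time: 35.78
tool_pos: [553.6, 5.3, 275.6]
tcp_rot: [-3.142, 0.001, -0.184]
contact_force: [-0.1, 0.4, -5.8]
grip_width: 61.8
```

Request:
carry_out --xyz '[[0,0,-0.1],[0,0,0],[0,0,0],[0,0,0],[0,0,0],[0,0,0],[0,0,0],[0,0,0]]' --dr '[[0,0,0],[0,0,0],[0,0,0],[0,0,0],[0,0,0],[0,0,0],[0,0,0],[0,0,0]]'

```text
time: 36.78
tool_pos: [554.0, 5.1, 281.1]
tcp_rot: [3.142, -0.0, -0.185]
contact_force: [0.3, -0.1, -6.1]
grip_width: 62.0
```

Run:
```python
from h import *
from plant import get_obs
c=snap("top",9); s=snap("scene",9); o=get_obs(); print(o["time"],o["tool_pos"],np.degrees(o["tcp_rot"]),o["contact_force"],o["grip_width"],abs(o["dq"]).max())
from plant import capture
L=[]
for i in range(6): L.append(get_obs()["contact_force"][2]); capture("wrist")
print(np.mean(L))
cv2.imwrite("pics/t9s9.png",cv2.resize(np.hstack([c["image"],s["image"]]),None,fx=.78,fy=.78))
```

```text
36.875 [553.99980175   5.12331704 281.11823456] [ 1.79993626e+02 -1.94334805e-03 -1.05702227e+01] [ 0.33598559  0.45784234 -5.92260124] 61.74399221169347 0.0021380417622416056
-5.56223827915841
```

View pics/t9s9.png

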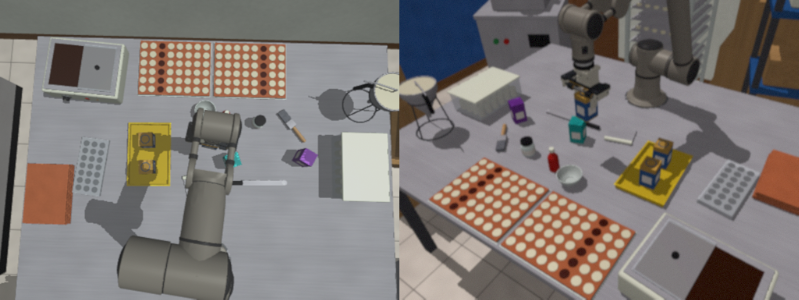

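The combined picture shows both light tins standing in the tray, at about (147,140) and (147,167) in the top half. The full tin is held upright at about (585,105) in the scene half, and everything else is where it was. The arm is still, so I'm handing in.

```bash
python3 -c "
from plant import close_job
print(close_job())"
```

```text
the job is handed in; nothing more can be done
None
```

The full tin is held upright and still in the gripper, about 21 cm clear of the bench. The two lighter tins stand upright in the yellow tray. I handed the job in at about 37 s of the 72 s allowed.

- **Weights by feel:** the tin nearest the tray, first found at x≈552, y≈5, read 5.57 N (about 0.57 kg), so it is the full one. The other two read 2.9 N (y≈-330) and 2.5 N (y≈-184).
- **Placing:** I put the full tin back down where it stood while I moved the third. Each tin was lowered slowly until the wrist force showed contact, and only then released.
- **Last checks:** the final lift read 5.56 N again, with the tool vertical to within 0.01°, the opening at 62 mm and the joints at rest. The last top and scene pictures show both light tins inside the tray rims and the look-alikes and other things where they were, though the arm hides part of the area around the bowl and bottle from above.
- **Disagreements:** the lid heights from two views came out at 98–106 mm against the stated 104 mm. The position estimates from the different views differed by up to about 4 mm, well within the jaws' spare width. No check failed.

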